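Set the saw jig's length stop to a sample piece

TASK

Set the length stop of the cutting jig to the sample piece: hook a fingertip behind the upturned lip of the stop, between the lip and the stop's housing, and draw the stop out along its rail until its rubber facing rests against the near end of the wooden sample. Bring it up gently and leave the sample lying where it is against the end block; nothing is to be pinched or picked up, keep the fingers off the rubber facing and leave the other things on the bench alone.

Things in the scene. Friction and masses are not known exactly. Their poses are not given: they have to be found in the camera images.
- jig: Cutting jig fixed to the bench, place and yaw vary: grey base board 12 mm thick, x -70 to 60, y -320 to 320 mm about the origin, which is on the bench top. The stop is drawn out along +y. Aluminium fence at x 35 to 57 mm, top 36 mm above the bench. Housing of the stop at x -30 to 30, y -310 to -110 mm, top 58 mm above the bench; its knob at y -230 reaches 82 mm.
- stop: The sliding stop: flat steel bar 36 mm wide, upper face 21 mm above the bench, with an upturned lip at its outer end, a plate 56 mm wide (x), 6 mm thick (y), top edge 66 mm above the bench. Origin under the middle of the lip, 14 mm above the bench, at y -50 mm in the jig when fully in (lip 57 mm clear of the housing); slides 180 mm along +y. Friction about 3 N, no spring: it stays where left.
- lip_back (a point): Point in the middle of the lip's back face (the -y face, towards the housing), 54 mm above the bench: the face that a fingertip hooks and pulls.
- facing: The black rubber facing on the lip's +y side, 50 mm wide, 44 mm high, 4 mm thick; it gives up to 2 mm when pressed (about 4 N per mm). Origin on its outer face (the face that meets the sample), middle of its lower edge, 17 mm above the bench, 10 mm in front of the lip's back face. Axes as the jig's.
- sample: The sample, a loose planed wooden piece lying flat on the base board: 60 mm (x) x 140 mm (y) x 18 mm high, about 0.12 kg; origin at the middle of its underside, axes as the jig's. Its +y end lies against the end block.
- sample_end (a point): Middle of the sample's near end (the -y end face, towards the stop), 9 mm above the base board: where the facing has to arrive.
- end_block: Dark steel end block, fixed, 60 x 30 x 36 mm, origin at the middle of its underside on the base board; it backs up the sample's +y end and takes the push. At a different place along the jig each time.
- tape: Bystander: yellow tape measure standing on the bench on the robot's side of the jig, 66 x 36 x 58 mm, origin under its middle.
- driver: Bystander: screwdriver lying on the bench on the robot's side of the jig, about 200 mm long.
- glue: Bystander: white glue bottle beyond the jig, 56 mm wide, 140 mm tall, origin under its middle.
- offcut: Bystander: plywood offcut beyond the jig, 50 x 75 x 35 mm, origin under its middle.
Things that resemble listed ones, but are neither listed nor needed, are in the scene too. What is meant by the sample is not green, and is the larger of those in its own colour.

How it is judged:
By the outcome, as a careful person would: the job done as asked, in the order asked, and still so for the second after the job is handed in, with the robot touching nothing.
It also fails if it takes over 38 s, if anything falls off the work surface, if the arm or the gripper's body presses on something with over 40 N, if the wrist force passes 120 N, or if a joint passes its speed limit or range.

ROBOT

A 6-joint arm with a two-finger parallel gripper is mounted at the origin on the work surface. World frame = base frame: x ahead of the robot, y to its left, z up, the work surface at z = 0. Lengths are in m, angles in rad, forces in N, time in s.
With the tool pointing down it reaches from about 0.425 to 0.95 m from the base axis. Payload 3.5 kg.
Tool frame: the origin (TCP) lies on the centre line of the jaws, within the pads' length; the fingertips stand 14 mm ahead of it and the grasp point (between the pads) lies 5 mm behind it (tips_ahead is the distance from the TCP to the fingertips, in m); y points along the fingers, z is the direction in which the jaws open and shut, and the axes are right-handed (so a half turn about y gives the same grasp; the last joint's range is limited). The gripper opens to 85 mm and grips with 20 to 120 N. Pads are 22 mm wide; open, the fingers measure 114 mm over their backs; the gripper's body (76 mm by 85 mm) begins 54 mm behind the grasp point. The pads swing forward as they close: fully open they stand 13 mm farther back than shut.
Start: joints at [-1.338, 0.286, 1.577, -0, 1.279, -0.15], TCP at [0.252, -0.626, 0.245] pointing down, gripper open.
Joint ranges: [-2.77, 2.77], [-0.9, 2.22], [0.21, 2.48], [-1.53, 4.67], [0.24, 2.81], [-2.84, 2.84]. Speed limits (rad/s): [2.79, 2.79, 3.14, 3.14, 3.14, 3.14].

INTERFACE

Orientations are given as a unit quaternion [x, y, z, w].
In Python, from plant import get_state, read_camera, sign_off, tips_ahead gives the robot as it stands.
- The arm moves only by the tool send_rows, never from a script. Its argument "plan" is a list of rows, each a list of 2 entries, a list of its own where there are three numbers: the shift along the tool's x, y, z in units of 12 cm (1.0 is 12 cm), then the turn, a rotation vector about the tool's x, y, z in units of 360 degrees (1.0 is 360 degrees). In form: [[[tx, ty, tz], [rx, ry, rz]], ...]. A call has 1 to 12 rows; each row shifts and turns the commanded pose from where the row before left it, along the tool's axes as they then stand; what a row does not reach is not made up. A row lasts 1/10 s, in which the tool goes at most 50 mm and 8.59 degrees, less where a joint would pass 70% of its speed; a pose out of reach is approached as far as the arm can. A call with a number of a shift or a turn outside -1 to 1 is refused whole. A call with a gripper value outside its range is refused whole. "gripper" is the closure, from 0 (fully open) to 1 (shut), set as the call begins (left out, the last holds). The fingers move at their own pace and stop on an object; "grip_force" is the grip in N (left out, the last holds). Time passes only in rows, so rows that do not move let the fingers close. It gives the time, the measured TCP pose, the force and the opening at its end, in the units of the state.
- get_state(): the state, without advancing time (a new reading comes with each control period).
- read_camera(name): name is "scene" or "top"; returns a dict with "img" (384x512x3 uint8, blue, green, red), "fx", "fy", "cx", "cy" (pixels), "world_from_camera" (4x4, takes a point from camera to world coordinates). Camera axes: x right, y down, z forward; pixel columns grow to the right and rows downward; lengths in m; the calibration is good to about 2 mm. A picture is of the moment at which its call begins. There is no depth.
- sign_off(): hands the job in, once; it reports no verdict.
The state is a dict: "time": time; "qpos": joint angles; "dq": joint speeds; "joint_efforts": joint torques, N m; "eef_pos": TCP position; "tcp_rot": TCP orientation; "contact_force": force on the tool from outside, world axes, zero at the start; "wrist_torque": the same for the moment, N m; "opening": opening from 0.0 (shut) to 1.0 (fully open).
Only numpy, scipy, OpenCV 4.12 (cv2) and the standard library are available. Lean on these libraries where they do the work, as an engineer would, in place of code of your own. Each camera call takes 0.05 s, during which the arm holds its last target. There are 200 camera calls.

## Working session

There is one attempt and no reset: what is moved stays moved. The work goes in short steps, Python scripts to look and compute and a tool call to move; the robot and the scene stay as the last step left them, time stands still between calls to the robot, and variables do not carry over. Pictures are saved under pics/ and viewed, about 8 in all and at most 12, crops included, and the job is handed in when it is done.

Besides the shell and the picture viewer there is one more tool, called after ">>>" as name([rows], argument=value, ...), one row to a line, values as JSON. send_rows: Moves the arm, as the interface text tells. Its arguments: {"type":"object","properties":{"plan":{"type":"array"},"gripper":{"type":"number"},"grip_force":{"type":"number"}},"required":["plan"]}

```bash
ls; mkdir -p pics; python3 - <<'E'
from plant import *
import cv2,numpy as np
s=get_state();print(s,tips_ahead)
for n in("scene","top"):
    c=read_camera(n);cv2.imwrite(f"pics/{n}0.png",c["img"]);print(n,c["fx"],c["cx"],c["cy"],np.round(c["world_from_camera"],4).tolist())
a=[cv2.imread(f"pics/{n}0.png") for n in("scene","top")]
E
```

```text
pics
{'time': 0.0, 'qpos': array([-1.33800364e+00,  2.87178670e-01,  1.57818380e+00, -4.64698508e-05,
        1.27855042e+00, -1.49987151e-01]), 'dq': array([ 0.00158953, -0.00100053,  0.00149624,  0.00076194, -0.0005058 ,
       -0.00016165]), 'joint_efforts': array([ 5.20902649e-04, -4.05980873e+01, -2.92626214e+01, -1.62915644e-04,
        5.83244255e-03,  8.32297133e-06]), 'eef_pos': array([ 0.25199455, -0.6255325 ,  0.24393476]), 'tcp_rot': array([-0.13456265,  0.69501317, -0.69337522,  0.13446332]), 'contact_force': array([0.12100715, 0.13085222, 0.83292667]), 'wrist_torque': array([0.00354745, 0.02209259, 0.01105406]), 'opening': 0.997995155370722} 0.014
scene 449.59683442404935 261.2255171983174 185.31879559040172 [[0.355, 0.4991, -0.7905, 1.3518], [0.9345, -0.1671, 0.3142, -0.3206], [0.0248, -0.8503, -0.5258, 0.6023], [0.0, 0.0, 0.0, 1.0]]
top 487.47421494700694 254.46251939531857 193.13385516768562 [[-0.0004, -0.9907, 0.1363, 0.4132], [-0.9999, 0.0027, 0.0168, 0.0043], [-0.017, -0.1362, -0.9905, 1.1584], [0.0, 0.0, 0.0, 1.0]]
```

View pics/scene0.png

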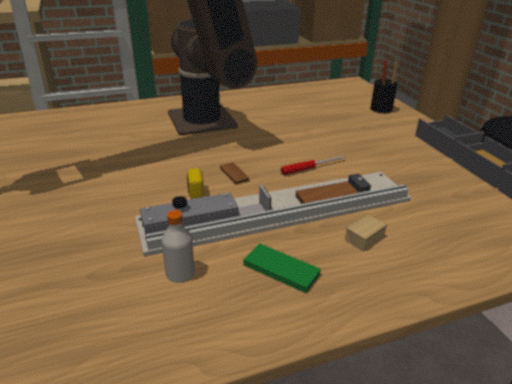

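View pics/top0.png

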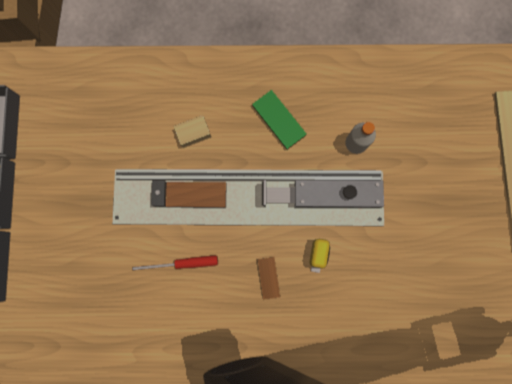

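The scene view shows the jig from (140,230) to (410,195), with the stop lip at (265,197) and the housing at (190,212). The top view shows the lip at about (264,193) and the housing at 295–382.

Candidates for the sample:
- Brown piece on the jig: top (195,195), scene (326,192). This is the larger brown one and touches the end block at (158,193), so it is the sample.
- Small brown piece on the bench: top (268,278).
- Green block: top (279,120).

Next I'll check the choice in a close crop.

```bash
python3 - <<'E'
import cv2,numpy as np
a=cv2.imread("pics/top0.png")[160:235,105:395];b=cv2.imread("pics/scene0.png")[165:245,135:415]
a=cv2.resize(a,(800,207),interpolation=cv2.INTER_CUBIC)
b=cv2.resize(b[:, :],(800,int(80*800/280)),interpolation=cv2.INTER_CUBIC)
cv2.imwrite("pics/crop1.png",np.vstack([a,b]))
E
```

```text
(no output)
```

View pics/crop1.png

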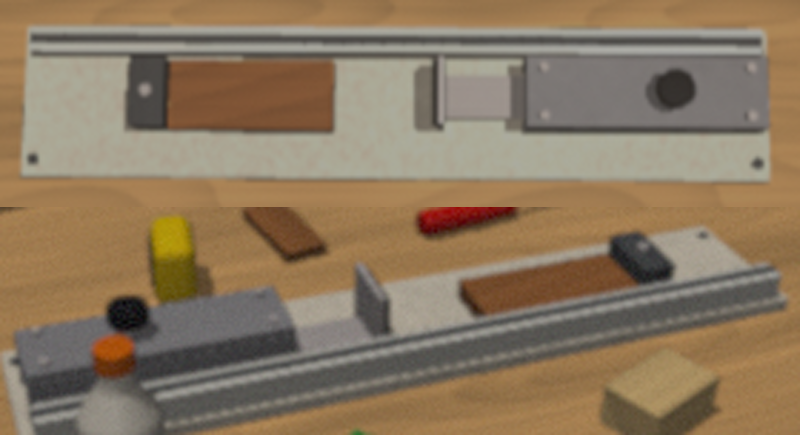

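Crop: the brown piece on the jig touches the dark block and is the larger brown one, so it is the sample. The lip's back top edge is at crop x≈444 in the top view, and at (357,265)–(379,298) in the scene part. Now I'll fit the jig's pose.

```bash
cat > h.py <<'E'
import numpy as np,cv2
from plant import *
def proj(c,P):
    T=np.linalg.inv(c["world_from_camera"]);p=np.atleast_2d(P)@T[:3,:3].T+T[:3,3]
    return np.c_[c["fx"]*p[:,0]/p[:,2]+c["cx"],c["fy"]*p[:,1]/p[:,2]+c["cy"]]
def tri(ct,pt,cs,ps):
    A=[];b=[]
    for c,p in((ct,pt),(cs,ps)):
        W=np.array(c["world_from_camera"]);d=W[:3,:3]@[(p[0]-c["cx"])/c["fx"],(p[1]-c["cy"])/c["fy"],1];d/=np.linalg.norm(d)
        M=np.eye(3)-np.outer(d,d);A.append(M);b.append(M@W[:3,3])
    return np.linalg.solve(sum(A),sum(b))
def jw(q,P):
    P=np.atleast_2d(P).astype(float);c,s=np.cos(q[2]),np.sin(q[2])
    return np.c_[q[0]+c*P[:,0]-s*P[:,1],q[1]+s*P[:,0]+c*P[:,1],P[:,2]]
E
cat > fit.py <<'E'
from h import *
from scipy.optimize import least_squares
ct=read_camera("top");cs=read_camera("scene")
T=lambda p:(105+(p[0]+.5)/2.7586-.5,160+(p[1]+.5)/2.7586-.5)
S=lambda p:(135+(p[0]+.5)/2.857-.5,165+(p[1]-207+.5)/2.857-.5)
# jig pts mm, kind: 0 jig,1 lip,2 sample ; view ; px
O=[((-70,320,12),0,'t',(22,177)),((-70,-320,12),0,'t',(770,181)),((30,-110,58),0,'t',(524,56)),((-30,-110,58),0,'t',(526,130)),((-30,-310,58),0,'t',(768,130)),
((28,-3,66),1,'t',(444,56)),((-28,-3,66),1,'t',(444,126)),((30,-70,30),2,'t',(334,60)),((-30,-70,30),2,'t',(334,130)),
((-30,-110,58),0,'s',(275,289)),((30,-110,58),0,'s',(296,322)),((-28,-3,66),1,'s',(357,264)),((28,-3,66),1,'s',(379,298)),((-30,-70,30),2,'s',(461,283)),((30,-70,30),2,'s',(480,299))]
def res(v,full=0):
    r=[]
    for P,k,c,p in O:
        P=np.array(P)/1000.
        P[1]+=[0,v[3],v[4]][k]
        if k==2:P[0]+=v[5]
        r.append(proj(ct if c=='t' else cs,jw(v[:3],P))[0]-(T if c=='t' else S)(p))
    return np.array(r) if full else np.ravel(r)
f=least_squares(res,[.55,0,0,-.05,.1,0],loss='soft_l1');print(f.x.round(4));print(res(f.x,1).round(1).tolist())
for a,b in(((444,56),(379,298)),((444,126),(357,264)),((334,60),(480,299)),((334,130),(461,283))):
    print(tri(ct,T(a),cs,S(b)).round(4))
q=f.x
print("lip_back",jw(q,[0,q[3]-.003,.054]),"sample end",jw(q,[q[5],q[4]-.07,.021]),"travel",q[4]-.07-(q[3]+.007))
E
python3 fit.py
```

```text
[ 5.656e-01  4.030e-02 -8.400e-03 -3.990e-02  1.200e-01  1.000e-04]
[[-0.7, 0.1], [-0.1, 0.5], [0.5, 0.0], [-0.2, -0.7], [0.7, -0.2], [0.1, 0.1], [-0.0, -0.7], [0.3, 0.1], [-0.1, 0.1], [-0.3, -2.3], [0.5, 0.5], [-0.6, -1.0], [0.5, -0.1], [-1.1, -1.4], [2.9, 6.3]]
[ 0.5933 -0.0032  0.0659]
[ 0.5363 -0.0014  0.0627]
[0.5925 0.0867 0.0459]
[0.5374 0.0918 0.0263]
lip_back [[ 0.56522286 -0.00253313  0.054     ]] sample end [[0.56612027 0.09035912 0.021     ]] travel 0.08289651771798734
```

Fit residuals are under 1 px, apart from the sample corner that the fence hides in the scene view. The lip's back face is at about (0.565, -0.0025), the housing front at y≈-0.070, and the travel is about 83 mm. I'll shut the jaws, square the tool to the jig and cross at height.

>>> send_rows([
  [[0,0,0],[0,0.0208,0]],
  [[0,0,0],[0,0.0208,0]],
  [[0,0,0],[0,0.0208,0]],
  [[-0.186,0,-0.351],[0,0,0]],
  [[-0.186,0,-0.351],[0,0,0]],
  [[-0.186,0,-0.351],[0,0,0]],
  [[-0.186,0,-0.351],[0,0,0]],
  [[-0.186,0,-0.351],[0,0,0]],
  [[-0.186,0,-0.351],[0,0,0]],
  [[-0.186,0,-0.351],[0,0,0]],
  [[-0.186,0,-0.351],[0,0,0]],
  [[-0.186,0,-0.351],[0,0,0]],
], gripper=1, grip_force=20)

```text
time: 1.4
eef_pos: [0.457, -0.247, 0.2453]
tcp_rot: [-0.003, -0.707, 0.707, 0.003]
contact_force: [0.4, -0.6, -0.4]
opening: -0.002
```

>>> send_rows([
  [[-0.186,0,-0.351],[0,0,0]],
  [[-0.186,0,-0.351],[0,0,0]],
  [[-0.186,0,-0.351],[0,0,0]],
  [[-0.186,0,-0.351],[0,0,0]],
  [[-0.186,0,-0.351],[0,0,0]],
  [[0,0.4,0],[0,0,0]],
  [[0,0.4,0],[0,0,0]],
  [[0,0,0],[0,0,0]],
  [[0,0,0],[0,0,0]],
])

```text
time: 2.3
eef_pos: [0.5696, -0.0393, 0.149]
tcp_rot: [0.003, 0.707, -0.707, -0.004]
contact_force: [-0.0, -0.1, 1.9]
opening: 0.001
```

```bash
python3 - <<'E'
from h import *
from scipy.spatial.transform import Rotation as R
s=get_state();print(s["eef_pos"],R.from_quat(s["tcp_rot"]).as_matrix().round(3).tolist(),s["contact_force"],s["opening"],s["qpos"],tips_ahead)
a=read_camera("top");b=read_camera("scene")
print(proj(a,s["eef_pos"]),proj(b,[s["eef_pos"],s["eef_pos"]-[0,0,.014]]))
i=cv2.resize(a["img"][140:240,150:400],(750,300),interpolation=2);j=cv2.resize(b["img"][130:230,160:410],(750,300),interpolation=2)
cv2.imwrite("pics/c2.png",np.vstack([i,j]))
E
```

```text
[ 0.56960931 -0.03930937  0.14899997] [[-1.0, -0.002, -0.009], [0.009, 0.001, -1.0], [0.002, -1.0, -0.001]] [-0.01019793 -0.11609533  1.94985803] 0.001462810880925184 [-2.46560886e-01  1.59729778e-01  1.91271609e+00  2.01206641e-05
  1.07143842e+00  1.33362885e+00] 0.014
[[283.46445514 184.76037578]] [[248.82262955 160.58757856]
 [248.75480968 166.39866095]]
```

View pics/c2.png

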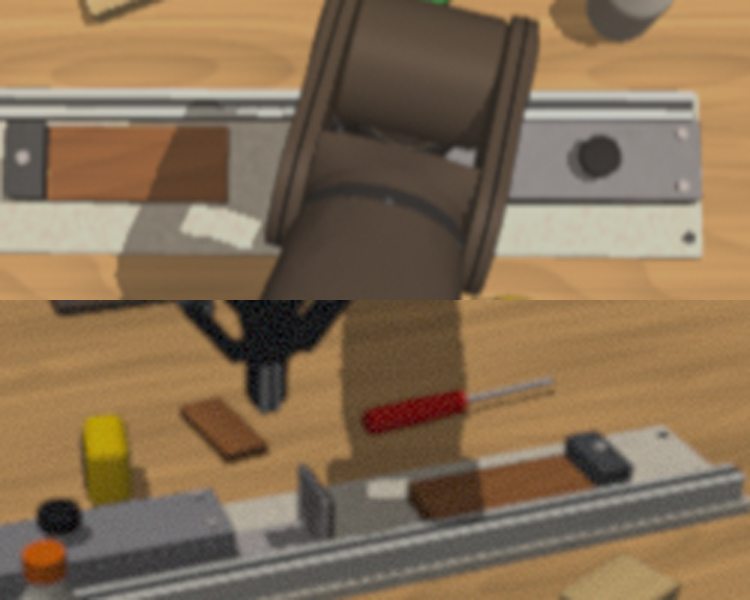

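The tips show at scene px (249,166), as projected, in line between the lip and the housing and clear of both. Now I'll lower them into the gap.

>>> send_rows([
  [[0.017,0.19,0],[0,0,0]],
  [[0.017,0.19,0],[0,0,0]],
  [[0,0.19,0],[0,0,0]],
  [[0,0.19,0],[0,0,0]],
  [[0,0,0],[0,0,0]],
  [[0,0,0],[0,0,0]],
])

```text
time: 3.0
eef_pos: [0.5676, -0.04, 0.0606]
tcp_rot: [-0.005, -0.707, 0.707, 0.002]
contact_force: [0.9, 0.0, 0.0]
opening: -0.001
```

```bash
python3 - <<'E'
from h import *
s=get_state();print(s["eef_pos"],s["contact_force"])
b=read_camera("scene")
cv2.imwrite("pics/c3.png",cv2.resize(b["img"][150:240,190:340],(750,450),interpolation=2))
E
```

```text
[ 0.56763197 -0.04004798  0.06055892] [0.86677775 0.03013985 0.02001322]
```

View pics/c3.png

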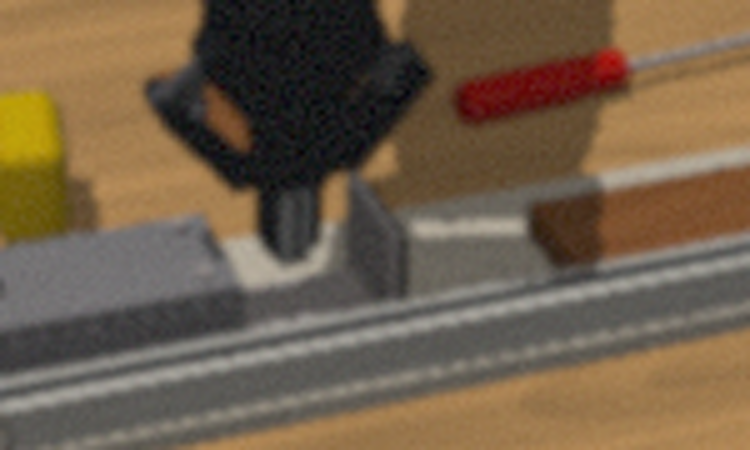

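The fingertip is in the gap (crop (290,250)), about 20 mm below the lip's top edge, with nothing touching. Next I'll approach the lip until contact.

>>> send_rows([
  [[0,0,-0.06],[0,0,0]],
  [[0,0,-0.06],[0,0,0]],
  [[0,0,-0.02],[0,0,0]],
  [[0,0,-0.02],[0,0,0]],
  [[0,0,-0.02],[0,0,0]],
  [[0,0,-0.02],[0,0,0]],
  [[0,0,-0.02],[0,0,0]],
  [[0,0,-0.02],[0,0,0]],
  [[0,0,0],[0,0,0]],
  [[0,0,0],[0,0,0]],
])

```text
time: 4.05
eef_pos: [0.5663, -0.0105, 0.0581]
tcp_rot: [0.003, 0.707, -0.707, -0.003]
contact_force: [-0.4, -1.7, 0.4]
opening: -0.004
```

>>> send_rows([
  [[0,0,-0.02],[0,0,0]],
  [[0,0,-0.03],[0,0,0]],
  [[0,0,-0.04],[0,0,0]],
  [[0,0,-0.05],[0,0,0]],
  [[0,0,-0.05],[0,0,0]],
  [[0,0,-0.05],[0,0,0]],
  [[0,0,-0.05],[0,0,0]],
  [[0,0,-0.05],[0,0,0]],
  [[0,0,-0.05],[0,0,0]],
  [[0,0,-0.04],[0,0,0]],
  [[0,0,-0.02],[0,0,0]],
  [[0,0,-0.02],[0,0,0]],
])

```text
time: 5.25
eef_pos: [0.5667, 0.0461, 0.0581]
tcp_rot: [-0.003, -0.707, 0.707, 0.003]
contact_force: [-2.4, -2.9, 1.3]
opening: 0.001
```

```bash
python3 - <<'E'
from h import *
s=get_state();print(s["eef_pos"],s["contact_force"])
q=[.5656,.0403,-.0084]
b=read_camera("scene")
print("sample end top px",(proj(b,jw(q,[[-.03,.05,.03],[.03,.05,.03]]))-[240,145])*5)
cv2.imwrite("pics/c4.png",cv2.resize(b["img"][145:235,240:390],(750,450),interpolation=2))
E
```

```text
[0.56666216 0.04614142 0.05810231] [-2.41453666 -2.85523867  1.2857252 ]
sample end top px [[274.30906195 224.05798163]
 [327.6824333  290.81121059]]
```

View pics/c4.png

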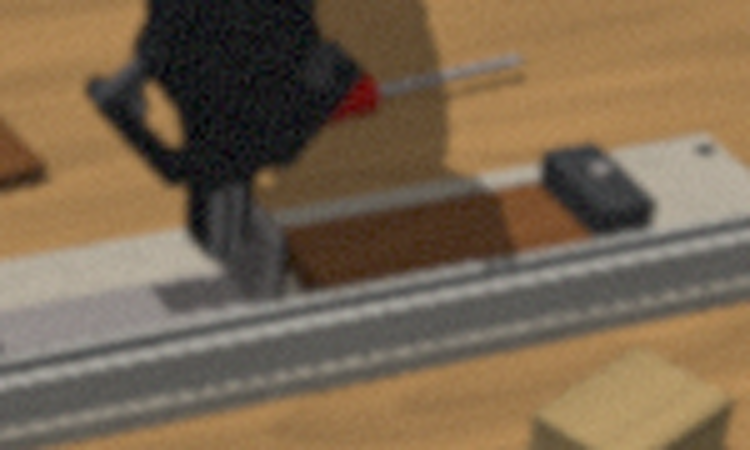

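The stop is following. Its lip is at crop x≈285 and the sample's near end is at about 300–310, so the gap is small. From here I'll creep and watch the force.

>>> send_rows([
  [[0,0,-0.01],[0,0,0]],
  [[0,0,-0.01],[0,0,0]],
  [[0,0,-0.01],[0,0,0]],
  [[0,0,-0.01],[0,0,0]],
  [[0,0,-0.01],[0,0,0]],
  [[0,0,-0.01],[0,0,0]],
  [[0,0,-0.01],[0,0,0]],
  [[0,0,-0.01],[0,0,0]],
])

```text
time: 6.1
eef_pos: [0.5668, 0.0556, 0.0581]
tcp_rot: [0.003, 0.707, -0.707, -0.003]
contact_force: [-1.7, -3.8, 1.1]
opening: -0.004
```

```bash
python3 - <<'E'
from h import *
F=[]
for _ in range(6):
    s=get_state();F.append(s["contact_force"]);b=read_camera("scene")
print(s["eef_pos"],np.mean(F,0),np.std(F,0))
cv2.imwrite("pics/c5.png",cv2.resize(b["img"][165:215,270:345],(750,500),interpolation=2))
E
```

```text
[0.56690641 0.05571493 0.05803645] [-1.75772656 -2.42581605  1.18205614] [0.52868863 0.80577228 0.59744926]
```

View pics/c5.png

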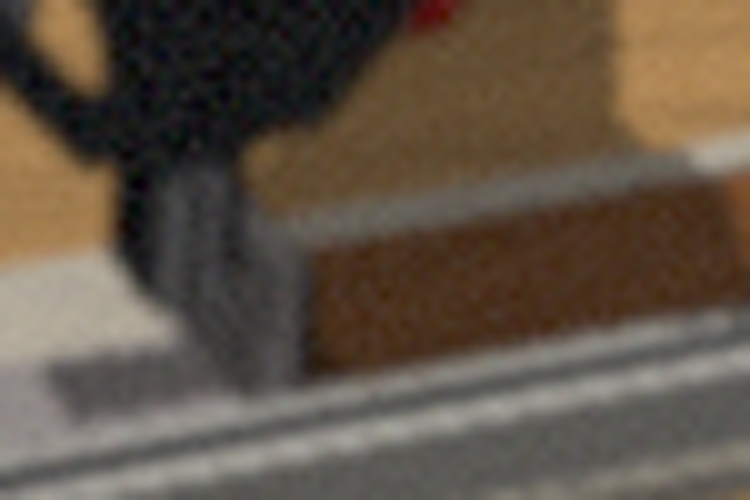

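The facing is a few millimetres from the sample's end (crop x≈300). The force is still only the rail's friction, about 2.5 N. I'll go on in smaller steps.

>>> send_rows([
  [[0,0,-0.005],[0,0,0]],
  [[0,0,-0.005],[0,0,0]],
  [[0,0,-0.005],[0,0,0]],
  [[0,0,-0.005],[0,0,0]],
  [[0,0,-0.005],[0,0,0]],
])

```text
time: 6.9
eef_pos: [0.567, 0.0585, 0.0581]
tcp_rot: [-0.003, -0.707, 0.707, 0.003]
contact_force: [-0.6, -3.3, -0.5]
opening: -0.001
```

>>> send_rows([
  [[0,0,-0.005],[0,0,0]],
  [[0,0,-0.005],[0,0,0]],
  [[0,0,-0.005],[0,0,0]],
])

```text
time: 7.2
eef_pos: [0.5669, 0.0603, 0.0581]
tcp_rot: [0.003, 0.707, -0.707, -0.003]
contact_force: [-1.1, -2.7, -0.9]
opening: -0.0
```

>>> send_rows([
  [[0,0,-0.005],[0,0,0]],
  [[0,0,-0.005],[0,0,0]],
])

```text
time: 7.4
eef_pos: [0.567, 0.0615, 0.0581]
tcp_rot: [-0.003, -0.707, 0.707, 0.003]
contact_force: [-1.3, -2.2, -0.6]
opening: 0.0
```

```bash
cat > look.py <<'E'
from h import *
import sys
F=[]
for _ in range(6):
    s=get_state();F.append(s["contact_force"]);b=read_camera("scene")
print(s["time"],s["eef_pos"],np.mean(F,0),np.std(F,0))
cv2.imwrite(sys.argv[1],cv2.resize(b["img"][165:215,270:345],(750,500),interpolation=2))
E
python3 look.py pics/c6.png
```

```text
7.65 [0.56693722 0.0615895  0.05809413] [-0.30946473 -2.33984612 -1.19287762] [0.67679708 0.35508701 0.48828812]
```

View pics/c6.png

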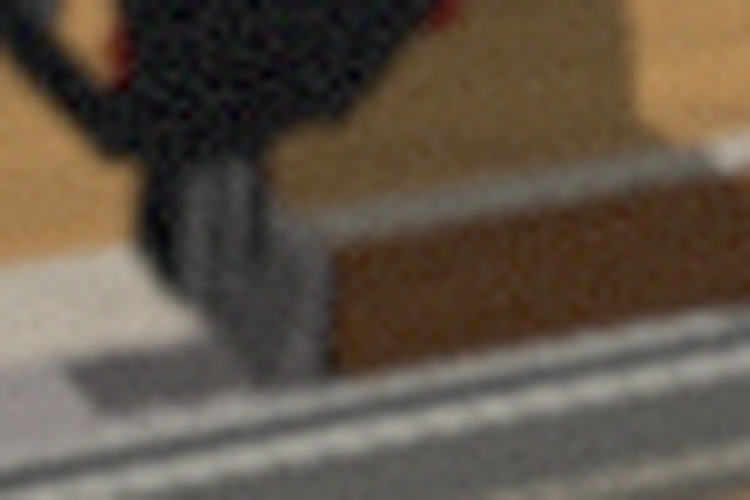

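The lip now hides the sample's near end in this view, and the force is still friction only. The force will tell me when it touches.

>>> send_rows([
  [[0,0,-0.005],[0,0,0]],
  [[0,0,-0.005],[0,0,0]],
  [[0,0,-0.005],[0,0,0]],
])

```text
time: 8.0
eef_pos: [0.5669, 0.0632, 0.0581]
tcp_rot: [-0.003, -0.707, 0.707, 0.003]
contact_force: [-0.4, -3.0, -1.1]
opening: -0.004
```

>>> send_rows([
  [[0,0,-0.004],[0,0,0]],
  [[0,0,-0.004],[0,0,0]],
])

```text
time: 8.2
eef_pos: [0.567, 0.0642, 0.0581]
tcp_rot: [-0.003, -0.707, 0.707, 0.003]
contact_force: [-0.1, -3.1, -1.6]
opening: -0.004
```

>>> send_rows([
  [[0,0,-0.004],[0,0,0]],
  [[0,0,-0.004],[0,0,0]],
])

```text
time: 8.4
eef_pos: [0.567, 0.0652, 0.0581]
tcp_rot: [-0.003, -0.707, 0.707, 0.003]
contact_force: [0.2, -3.0, -1.1]
opening: 0.004
```

>>> send_rows([
  [[0,0,-0.004],[0,0,0]],
  [[0,0,-0.004],[0,0,0]],
])

```text
time: 8.6
eef_pos: [0.567, 0.0662, 0.0581]
tcp_rot: [0.003, 0.707, -0.707, -0.003]
contact_force: [-0.1, -3.2, -2.4]
opening: 0.001
```

>>> send_rows([
  [[0,0,-0.003],[0,0,0]],
  [[0,0,-0.003],[0,0,0]],
])

```text
time: 8.8
eef_pos: [0.5669, 0.0669, 0.0581]
tcp_rot: [0.003, 0.707, -0.707, -0.003]
contact_force: [0.6, -2.3, -1.1]
opening: -0.001
```

>>> send_rows([
  [[0,0,-0.003],[0,0,0]],
  [[0,0,-0.003],[0,0,0]],
])

```text
time: 9.0
eef_pos: [0.567, 0.0676, 0.0581]
tcp_rot: [0.003, 0.707, -0.707, -0.003]
contact_force: [-0.1, -2.5, -1.9]
opening: -0.002
```

>>> send_rows([
  [[0,0,-0.003],[0,0,0]],
  [[0,0,-0.003],[0,0,0]],
])

```text
time: 9.2
eef_pos: [0.567, 0.0682, 0.0581]
tcp_rot: [-0.003, -0.707, 0.707, 0.003]
contact_force: [0.1, -4.2, -1.3]
opening: -0.002
```

>>> send_rows([
  [[0,0,-0.003],[0,0,0]],
  [[0,0,0],[0,0,0]],
])

```text
time: 9.4
eef_pos: [0.567, 0.0686, 0.0581]
tcp_rot: [-0.003, -0.707, 0.707, 0.003]
contact_force: [-0.6, -3.5, -1.8]
opening: 0.001
```

```bash
python3 look.py pics/c7.png
```

```text
9.65 [0.56697699 0.06861352 0.05810082] [-0.44725176 -3.40254651 -1.99772155] [0.48448394 0.60276607 0.26523324]
```

>>> send_rows([
  [[0,0,-0.003],[0,0,0]],
  [[0,0,0],[0,0,0]],
])

```text
time: 9.9
eef_pos: [0.567, 0.0689, 0.0581]
tcp_rot: [-0.003, -0.707, 0.707, 0.003]
contact_force: [-0.4, -4.2, -2.0]
opening: 0.0
```

```bash
python3 look.py pics/c7.png
```

```text
10.15 [0.56699037 0.06890433 0.05810469] [-0.27794207 -4.51759179 -2.22682001] [0.43683859 0.42197764 0.37623111]
```

Each 0.3 mm step now adds about 1.1 N, which matches the rubber's 4 N/mm. The facing is therefore against the sample, pressed by about 0.5 mm. I'll back the finger off the lip and raise it clear.

>>> send_rows([
  [[0,0,0.01],[0,0,0]],
  [[0,0,0.04],[0,0,0]],
  [[0,0,0.08],[0,0,0]],
  [[0,0,0.08],[0,0,0]],
  [[0,-0.2,0],[0,0,0]],
  [[0,-0.4,0],[0,0,0]],
  [[0,-0.4,0],[0,0,0]],
  [[0,-0.4,0.2],[0,0,0]],
  [[0,0,0.4],[0,0,0]],
  [[0,0,0.4],[0,0,0]],
  [[0,0,0.4],[0,0,0]],
  [[0,0,0.4],[0,0,0]],
])

```text
time: 11.4
eef_pos: [0.5644, -0.1728, 0.2234]
tcp_rot: [0.004, 0.707, -0.707, -0.003]
contact_force: [0.4, -0.8, -0.3]
opening: 0.002
```

>>> send_rows([
  [[0,0,0.4],[0,0,0]],
  [[0,0,0.3],[0,0,0]],
  [[0,0,0],[0,0,0]],
  [[0,0,0],[0,0,0]],
])

```text
time: 11.8
eef_pos: [0.5635, -0.2556, 0.2226]
tcp_rot: [0.004, 0.707, -0.707, -0.004]
contact_force: [0.5, 1.3, -0.6]
opening: -0.004
```

```bash
python3 - <<'E'
from h import *
s=get_state();print(s["time"],s["eef_pos"],s["contact_force"])
a=read_camera("top");b=read_camera("scene")
q=[.5656,.0403,-.0084]
print((proj(a,jw(q,[[.028,.036,.066],[-.028,.036,.066],[-.03,.05,.03]]))-[140,160])*6)
i=cv2.resize(a["img"][160:235,140:265],(750,450),interpolation=2)[60:330];j=cv2.resize(b["img"][165:220,265:390],(750,330),interpolation=2)
cv2.imwrite("pics/c8.png",np.vstack([i,j]))
E
```

```text
11.8 [ 0.56348727 -0.25560934  0.22264657] [ 0.46957743  1.25188355 -0.60568047]
[[546.19318306 119.66061045]
 [544.0216375  266.59330082]
 [513.98999857 281.9945652 ]]
```

View pics/c8.png

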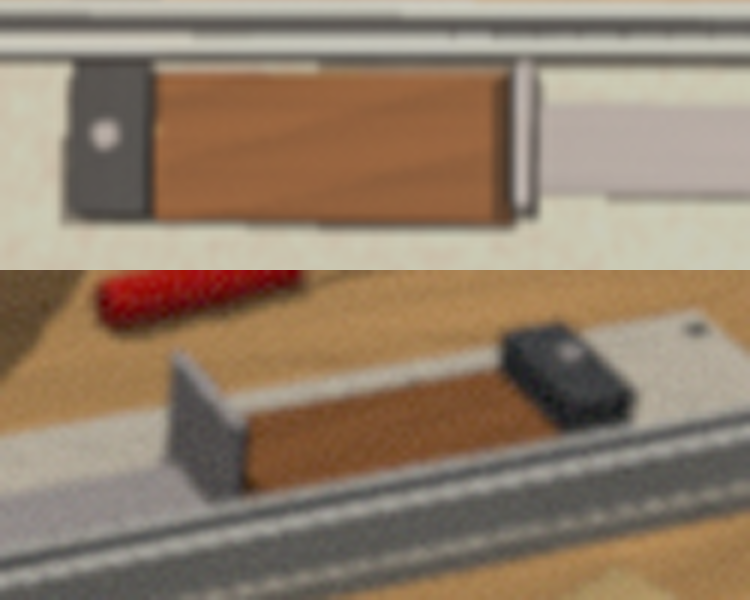

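The picture shows the lip standing against the sample's end with no gap: top crop x≈513–538, scene crop x≈245. The sample still lies against the end block (x≈152). By the lip's back edge, the facing is at jig y≈49 mm and the sample's end at 50 mm, which agrees within the calibration. The arm is clear, so I'm handing in.

```bash
python3 -c "
from plant import *
print(sign_off())"
```

```text
the job is handed in; nothing more can be done
None
```

The stop is set to the sample, and I handed the job in at about 11.8 s of the 38 s allowed. I hooked the shut fingertips behind the lip and drew the stop out about 80 mm. I crept the last stretch, then backed off and lifted clear.

- **Contact:** the pull force stayed at rail friction, about 2.3–3.3 N, until the end. It then rose to 3.4 N and 4.5 N over two 0.3 mm steps, matching the rubber's 4 N/mm. I estimate the facing was pressed in by about 0.5 mm.
- **Final look, with the arm clear:** there was no visible gap between the facing and the sample, and the sample still lay against the end block. The stop had not moved back after release. From the image the facing is at about 49 mm and the sample's end at 50 mm along the jig, which agrees within the camera's 2 mm.
- **Disagreements:** the stop began about 10 mm further out than its fully-in position. One sample corner also did not fit in the scene view, because the fence hides it there.
- **Not checked:** the final crops did not cover all of the other things on the bench. No force reading suggested that anything else was touched.

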